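Set the screw-lift stand to its index and load it

TASK

Get the screw-lift stand ready for refilling the wooden grinder: with the table empty, wind it by the crank to clearly below the index mark (5 mm or more), then wind it back up until its pointer is level with the index, so that the play in the screw is taken up from below and the nut carries the table. Then gently stand the wooden grinder upright in the middle of the table; the pointer must still be level with the index. Do not shift the index rider or the other jars and tins.

Things in the scene. Friction and masses are not known exactly. Their poses are not given: they have to be found in the camera images.
- stand: Screw-lift stand: grey base plate 110 x 250 x 16 mm; at one end a column 0.2 m high (two guide rods, a screw between, grey bridge 104 x 56 mm on top), at the other a round table. Fixed; place and yaw vary. Origin on the counter below the screw axis. x: across (the scale is on the -x side, roughly to the robot); y: from table to column (table centre y = -135 mm); z up.
- screw_axis (a point): Point on the vertical screw axis, 211 mm above the counter, at the underside of the black handwheel (116 mm in diameter; its hub's top is the highest point, 227 mm above the counter; its rim's top is 220 mm).
- grip_mid (a point): Middle of the upright crank grip on the wheel: black plastic, 25 mm thick, 60 mm tall, foot 224 mm above the counter; this point 34 mm above the foot, 45 mm out from the axis. The grip spins freely on its pin, so the hand can keep its orientation while leading it round. Start angle: anywhere in a full turn. 3 to 4 N at the grip turn the wheel; it stays where it is left.
- screw (a joint): Angle of the screw and wheel in rad, 0 at the start; positive is clockwise seen from above. Clockwise raises the nut by 16 mm a turn, anticlockwise lowers it. It can go from -22 to +10.
- pointer_tip (a point): Tip of the dark conical pointer on the front (-x) of the table's bracket, 58 mm in front of the screw axis; it moves up and down with the table. It points sideways (+y) at the index tip.
- index_tip (a point): Tip of the dark cone on the index rider, a steel block 26 x 16 x 16 mm clamped on the upright scale strip (20 mm wide) at the front of the column. It points at the pointer, 2 mm between the tips sideways. Table and index are level when both tips have the same height. At the start it is 10 to 34 mm below the pointer. It must not be moved.
- nut_seat (a point): Top face of the lower flange of the brass nut (38 mm in diameter) on the screw; it moves with the screw, 16 mm a turn. The table's bracket lies between the nut's two flanges with 6 mm of end play.
- bracket_foot (a point): Underside of the table's bracket, on the screw axis. Its height above nut_seat is the play: 0 when the nut carries the table, 6 mm when the upper flange pulls it down; it varies at the start. The guides are stiff: the empty table stays while the nut moves through its play (after each reversal 6 mm, 2.36 rad, move nothing), but under the grinder's weight it sinks on to the nut.
- table_top (a point): Centre of the top of the round table: steel, 120 mm in diameter, with a black rubber mat of 112 mm; 24 mm above pointer_tip and 135 mm from the screw axis; 130 to 136 mm above the counter at the start. Its axes are the stand's.
- wood_grinder: Wooden grinder: a plain turned wooden cylinder, 49 mm in diameter and 130 mm tall, 0.2 to 0.4 kg, standing on the counter. Origin at the centre of its underside, z up. It may change places with the orange tin and the green-lidded jar.
- tin_orange: Bystander: orange round tin, 77 mm in diameter, 128 mm tall. Origin at the centre of its underside. Loose; leave it.
- spice_a: Bystander: slim glass spice jar with a yellow-brown cap, 45 mm in diameter, 102 mm tall. Origin at the centre of its underside. Loose; leave it.
- jar_bay: Bystander: empty clear jar with a green lid, 72 mm in diameter, 87 mm tall. Origin at the centre of its underside. Loose; leave it.
Things that resemble listed ones, but are neither listed nor needed, are in the scene too. What is shaped like the wood_grinder but black or purple is not meant.

How it is judged:
By the outcome, as a careful person would: the job done as asked, in the order asked, and still so for the second after the job is handed in, with the robot touching nothing.
It also fails if it takes over 72 s, if anything falls off the work surface, if the arm or the gripper's body presses on something with over 40 N, if the wrist force passes 120 N, or if a joint passes its speed limit or range.

ROBOT

A 7-joint arm with a two-finger parallel gripper is mounted at the origin on a cart in front of the work surface, level with it; the furniture and walls round the work are solid. World frame = base frame: x ahead of the robot, y to its left, z up, the work surface at z = 0. Lengths are in m, angles in rad, forces in N, time in s.
With the tool pointing down it reaches from about 0.4 to 0.85 m from the base axis. Payload 4.5 kg.
Tool frame: the origin (TCP) lies on the centre line of the jaws, within the pads' length; the fingertips stand 25 mm ahead of it and the grasp point (between the pads) lies 6 mm ahead of it; z points along the fingers, y is the line along which they close (so a half turn about z gives the same grasp; the last joint's range is limited). The gripper opens to 85 mm and grips with 20 to 120 N. Pads are 22 mm wide; open, the fingers measure 114 mm over their backs; the gripper's body (76 mm by 85 mm) begins 54 mm behind the grasp point. The pads swing forward as they close: fully open they stand 13 mm farther back than shut.
Start: joints at [-1.222, 0.689, -0.195, 1.565, 0.157, 0.902, -0.215], TCP at [0.193, 0.594, 0.256] pointing down, gripper open.
Joint ranges: [-3.01, 3.01], [-0.46, 2.08], [-1.47, 1.51], [0.13, 2.56], [-1, 4.14], [0.04, 2.09], [-2.66, 2.66]. Speed limits (rad/s): [2.57, 2.57, 3.14, 3.14, 3.14, 3.14, 3.14].

INTERFACE

Orientations are given as a unit quaternion [w, x, y, z].
In Python, from cell import ctrl gives the robot as it stands.
- The arm moves only by the tool drive_tool, never from a script. Its argument "targets" is a list of rows, each a list of 5 numbers: the closure, from 0 (fully open) to 1 (shut), then the shift along the tool's x, y, z scaled (see below), then the turn about the tool's z scaled (see below). In form: [[hand, x, y, z, yaw], ...]. A call has 1 to 10 rows; each row shifts and turns the commanded pose from where the row before left it, along the tool's axes as they then stand; what a row does not reach is not made up. The controller multiplies each number of a shift by 20 mm and each number of a turn by 6 degrees. A row lasts 1/12 s, in which the tool goes at most 41.7 mm and 7.16 degrees, less where a joint would pass 70% of its speed; a pose out of reach is approached as far as the arm can. A call with a number of a shift or a turn outside -1 to 1 is refused whole. A call with a gripper value outside its range is refused whole. The fingers move at their own pace and stop on an object; "force" is the grip in N (left out, the last holds). Time passes only in rows, so rows that do not move let the fingers close. It gives the time, the measured TCP pose, the force, the opening and the grip force at its end, in the units of the state.
- ctrl.sense(): the state, without advancing time (a new reading comes with each control period).
- ctrl.capture(name): name is "side" or "top" or "wrist"; returns a dict with "img" (384x512x3 uint8, red, green, blue), "fx", "fy", "cx", "cy" (pixels), "R" (3x3) and "t" (3): a world point X has camera coordinates R X + t; the wrist camera has in their place "mount" (4x4, takes a point from camera to tool coordinates, whose origin is the TCP and whose axes are the flange's). Camera axes: x right, y down, z forward; pixel columns grow to the right and rows downward; lengths in m; the calibration is good to about 2 mm. A picture is of the moment at which its call begins: read the wrist's pose just before it. There is no depth.
- ctrl.job_done(): hands the job in; it is judged then, once.
Trained networks look in the newest picture that a camera, given by its name, has taken for a name from the list of things; names that differ only in an ending like _2 or _b are one class to them, and where a whole thing is asked for, a point or a joint stands for the part that bears it (a point fixed in the world has none). Each returns a list of dicts, best first, with "p" (0 to 1); they miss things now and then, are a little off and sometimes report something else, mostly with a low value. They report only what shows in the picture. A call takes as long as a camera call. They do not tell look-alikes from the thing itself.
- ctrl.trace(query, camera): "mask" (384x512 bool, what is visible of it) and "bbox" ([left, top, width, height] in pixels, round what is visible of it).
The state is a dict: "time_s": time; "joints": joint angles; "dq": joint speeds; "joint_efforts": joint torques, N m; "position": TCP position; "tool_rot": TCP orientation; "force": force on the tool from outside, world axes, zero at the start; "ft_torque": the same for the moment, N m; "opening": finger opening in m; "finger_force": force on a finger pad.
Only numpy, scipy, OpenCV 4.12 (cv2) and the standard library are available. Lean on these libraries where they do the work, as an engineer would, in place of code of your own. Each camera call takes 0.05 s, during which the arm holds its last target. There are 200 camera calls.

## Working session

There is one attempt and no reset: what is moved stays moved. The work goes in short steps, Python scripts to look and compute and a tool call to move; the robot and the scene stay as the last step left them, time stands still between calls to the robot, and variables do not carry over. Pictures are saved under pics/ and viewed, at most 10 in all, crops included, and the job is handed in when it is done.

Besides the shell and the picture viewer there is one more tool, called after ">>>" as name(argument=value, ...), one argument or row to a line, values as JSON. drive_tool: Moves the arm, as the interface text tells. Its arguments: {"type":"object","properties":{"targets":{"type":"array","items":{"type":"array","items":{"type":"number","minimum":-1,"maximum":1}}},"force":{"type":"number"}},"required":["targets"]}

```bash
ls; mkdir -p pics; cat > h.py <<'E'
import numpy as np, cv2
from cell import ctrl
def cap(n,save=None):
    s=ctrl.sense(); c=ctrl.capture(n)
    if save: cv2.imwrite(f'pics/{save}.png',c['img'][:,:,::-1])
    return s,c
def px(c,X):
    p=np.asarray(c['R'])@np.asarray(X,float)+np.asarray(c['t']); return np.array([c['fx']*p[0]/p[2]+c['cx'],c['fy']*p[1]/p[2]+c['cy']])
def ray(c,u,v):
    R=np.asarray(c['R']);o=-R.T@np.asarray(c['t']);d=R.T@np.array([(u-c['cx'])/c['fx'],(v-c['cy'])/c['fy'],1]);return o,d/np.linalg.norm(d)
def onz(c,u,v,z):
    o,d=ray(c,u,v);return o+d*(z-o[2])/d[2]
def tri(c1,p1,c2,p2):
    A=np.zeros((3,3));b=np.zeros(3)
    for c,p in((c1,p1),(c2,p2)):
        o,d=ray(c,*p);M=np.eye(3)-np.outer(d,d);A+=M;b+=M@o
    return np.linalg.solve(A,b)
E
python3 - <<'E'
from h import *
np.set_printoptions(precision=3,suppress=True)
C={}
for n in('top','side'):
    s,C[n]=cap(n,n+'0'); c=C[n]; print(n,c['fx'],-np.asarray(c['R']).T@np.asarray(c['t']),np.asarray(c['R'])[2])
    for q in['screw_axis','grip_mid','pointer_tip','index_tip','table_top','wood_grinder','tin_orange','spice_a','jar_bay','stand']:
        print(q,[(round(float(r['p']),2),[int(x) for x in r['bbox']]) for r in ctrl.trace(q,n)])
print(s)
i=np.hstack([cv2.imread('pics/top0.png'),cv2.imread('pics/side0.png')]);cv2.imwrite('pics/both.png',cv2.resize(i,(800,300),interpolation=cv2.INTER_AREA))
E
```

```text
pics
top 480.9260207918227 [0.454 0.043 1.359] [ 0.107 -0.025 -0.994]
screw_axis [(0.81, [266, 177, 103, 55]), (0.22, [226, 144, 30, 30])]
grip_mid [(0.55, [290, 211, 9, 7])]
pointer_tip [(0.78, [289, 180, 77, 44])]
index_tip [(0.64, [270, 222, 10, 9])]
table_top [(0.86, [287, 176, 81, 52])]
wood_grinder [(0.82, [274, 138, 21, 26]), (0.79, [144, 120, 23, 30]), (0.58, [217, 202, 20, 16]), (0.49, [266, 178, 106, 55])]
tin_orange [(0.75, [183, 163, 37, 34]), (0.17, [288, 176, 80, 47])]
spice_a [(0.63, [246, 232, 13, 14]), (0.59, [274, 175, 46, 48]), (0.23, [266, 180, 104, 54])]
jar_bay [(0.85, [222, 144, 32, 29])]
stand [(0.72, [267, 175, 98, 56])]
side 402.4327653878031 [0.359 0.796 0.899] [ 0.206 -0.714 -0.67 ]
screw_axis [(0.73, [252, 151, 53, 81])]
grip_mid [(0.65, [284, 146, 10, 21])]
pointer_tip [(0.58, [259, 146, 46, 54])]
index_tip [(0.44, [289, 210, 5, 5]), (0.25, [258, 147, 39, 66])]
table_top [(0.91, [258, 153, 49, 45])]
wood_grinder [(0.96, [143, 259, 29, 46]), (0.95, [255, 222, 19, 45]), (0.89, [219, 177, 19, 36]), (0.56, [307, 179, 15, 37])]
tin_orange [(0.68, [211, 228, 29, 56]), (0.52, [287, 206, 7, 11])]
spice_a [(0.9, [294, 217, 12, 35])]
jar_bay [(0.74, [205, 212, 24, 32])]
stand [(0.89, [255, 145, 53, 90]), (0.27, [268, 181, 16, 11])]
{'time_s': 0.55, 'joints': array([-1.222,  0.689, -0.195,  1.565,  0.157,  0.903, -0.215]), 'dq': array([ 0.001,  0.001, -0.001, -0.001, -0.002, -0.   ,  0.001]), 'joint_efforts': array([  0.001, -53.922,  -1.265, -15.878,   0.01 ,   0.002,  -0.   ]), 'position': array([0.193, 0.594, 0.256]), 'tool_rot': array([-0.   ,  0.157,  0.988, -0.   ]), 'force': array([ 0.691, -1.156,  0.028]), 'ft_torque': array([-0.003,  0.013, -0.019]), 'finger_force': 0.0, 'opening': 0.08554752411328935}
```

View pics/top0.png

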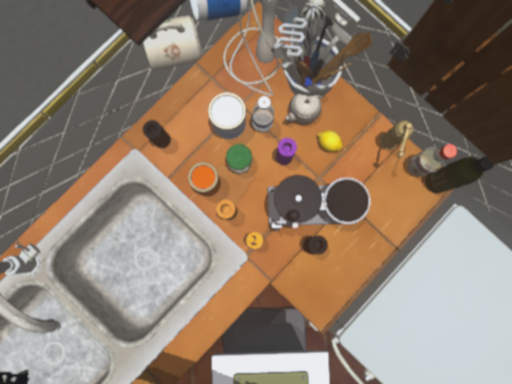

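View pics/side0.png

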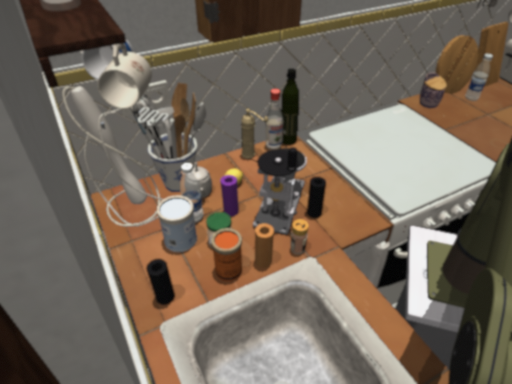

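The wooden grinder candidates in the top image are brown (227,210), black (156,133), black (315,244) and purple (287,150). The brown one, at (264,246) in the side image, fits "wooden". The stand's wheel is at (297,198) with the grip near (293,215), and the table is at (347,200). Next I'll compute positions and enlarge a crop to confirm.

```bash
python3 - <<'E'
from h import *
np.set_printoptions(precision=4,suppress=True)
s,T=cap('top');s,S=cap('side')
print('wheel c',onz(T,297.5,198,.22),'table',onz(T,347.5,201,.133))
print('grip tri',tri(T,(294,214.5),S,(289,156)))
wg=[r for r in ctrl.trace('wood_grinder','top')]
for r in wg:
    l,t,w,h=r['bbox'];print('wg',r['bbox'],onz(T,l+w/2,t+h/2,.1))
print('grinder top',onz(T,227,209,.13), 'pred side',px(S,np.r_[onz(T,227,209,.13)]))
for n,u,v,z in(('spice',255,241,.1),('orange',203,178,.128),('jar',238,155,.087),('purple',287,147,.13),('black',317,243,.13),('black2',153,129,.13)):
    print(n,onz(T,u,v,z))
for r in ctrl.trace('table_top','top')[:1]+ctrl.trace('screw_axis','top')[:1]:
    m=r['mask'];ys,xs=np.nonzero(m);print(r['bbox'],m.sum(),xs.mean(),ys.mean())
a=cv2.imread('pics/top0.png')
def up(f,x,y,w,h,k):return cv2.resize(f[y:y+h,x:x+w],(w*k,h*k),interpolation=cv2.INTER_CUBIC)
print(T['img'].shape)
b=cv2.cvtColor(S['img'],cv2.COLOR_RGB2BGR)
cv2.imwrite('pics/crop1.png',np.hstack([up(a,205,165,170,120,3)[:,:510],cv2.resize(b[140:280,200:310],(283,360),interpolation=cv2.INTER_CUBIC)]))
E
```

```text
wheel c [ 0.5557 -0.0686  0.22  ] table [ 0.5526 -0.2055  0.133 ]
grip tri [ 0.5184 -0.0552  0.2549]
wg [273.2, 137.1, 20.9, 29.0] [ 0.6912 -0.0476  0.1   ]
wg [145.5, 119.9, 19.0, 28.9] [0.7453 0.2928 0.1   ]
wg [218.0, 201.7, 19.9, 20.0] [0.5349 0.1033 0.1   ]
grinder top [0.54   0.1041 0.13  ] pred side [265.3348 228.5387]
spice [0.4568 0.0344 0.1   ]
orange [0.6216 0.1645 0.128 ]
jar [0.6872 0.0742 0.087 ]
purple [ 0.6975 -0.0546  0.13  ]
black [ 0.4475 -0.1232  0.13  ]
black2 [0.7526 0.292  0.13  ]
[290.2, 178.3, 76.8, 52.1] 1731 344.5430387059503 201.34026574234545
[266.6, 178.7, 105.1, 53.9] 4302 316.39934913993494 202.5267317526732
(384, 512, 3)
```

View pics/crop1.png

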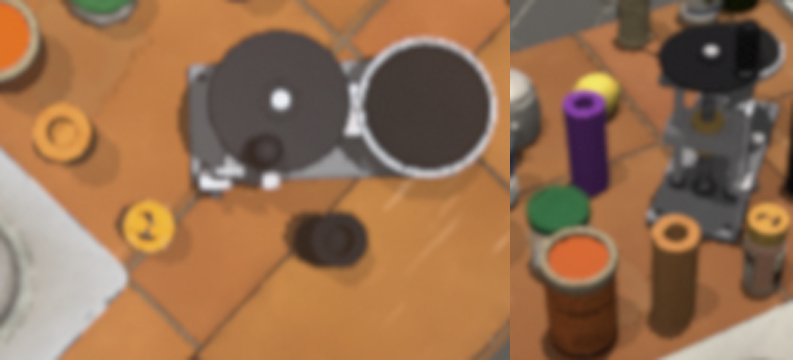

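The crop confirms it: the brown wooden cylinder at top (227,209), side (264,246), is the grinder. The grip is at top (293,215) and the hub at (298.7,198). First I'll align the tool with the world axes, then travel.

>>> drive_tool(
  targets=[
    [0,0,0,-1,-1],
    [0,0,0,-1,-1],
    [0,0,0,-1,-1],
    [0,-0.45,-1,-0.2,0],
    [0,-0.45,-1,-0.2,0],
    [0,-0.45,-1,-0.2,0],
    [0,-0.45,-1,-0.2,0],
    [0,-0.45,-1,-0.2,0],
    [0,-0.45,-1,0,0],
    [0,-0.45,-1,0,0],
  ],
)

```text
time_s: 2.18
position: [0.2568, 0.4534, 0.3367]
tool_rot: [0.0, 0.0, 1.0, 0.0]
force: [0.5, -0.5, 0.1]
opening: 0.0852
finger_force: 0.0
```

>>> drive_tool(
  targets=[
    [0,-0.45,-1,0,0],
    [0,-0.45,-1,0,0],
    [0,-0.45,-1,0,0],
    [0,-0.45,-1,0,0],
    [0,-0.45,-1,0,0],
    [0,-0.45,-1,0,0],
    [0,-0.45,-1,0,0],
    [0,-0.45,-1,0,0],
    [0,-0.45,-1,0,0],
    [0,-0.45,-1,0,0],
  ],
)

```text
time_s: 3.02
position: [0.3466, 0.2532, 0.3365]
tool_rot: [0.0, 0.0, 1.0, 0.0]
force: [1.2, 0.2, 0.4]
opening: 0.0854
finger_force: 0.0
```

```bash
cat >> h.py <<'E'
from scipy.spatial.transform import Rotation as Ro
def wcap(save=None):
    s=ctrl.sense(); c=ctrl.capture('wrist')
    if save: cv2.imwrite(f'pics/{save}.png',c['img'][:,:,::-1])
    q=s['tool_rot']; Rt=Ro.from_quat([q[1],q[2],q[3],q[0]]).as_matrix()
    M=np.asarray(c['mount']); Rc=Rt@M[:3,:3]; pc=Rt@M[:3,3]+s['position']
    c=dict(c); c['R']=Rc.T; c['t']=-Rc.T@pc; return s,c
E
python3 - <<'E'
from h import *
np.set_printoptions(precision=4,suppress=True)
s,c=wcap('w0'); print(s['time_s'],s['position'],s['tool_rot'],s['joints'])
print(c['mount'],c['fx'], c['R'][2])
for X in((.557,-.071,.227),(.518,-.055,.258),(.498,-.075,.11),(.54,.104,.13),(.553,-.2055,.133)):print(X,px(c,X))
# where would pointer/index appear from TCP positions
E
```

```text
3.0167 [0.3466 0.2532 0.3365] [0.0002 0.0003 1.     0.0002] [-0.5095  0.3294 -0.3136  2.0004  0.1357  0.8308  0.6713]
[[ 0.0002 -0.9512 -0.3087  0.0787]
 [ 1.      0.0003 -0.0002  0.0007]
 [ 0.0003 -0.3087  0.9512 -0.1179]
 [ 0.      0.      0.      1.    ]] 292.30011112644326 [ 0.3092 -0.0001 -0.951 ]
(0.557, -0.071, 0.227) [-59.8023 386.2315]
(0.518, -0.055, 0.258) [-90.9679 386.5874]
(0.498, -0.075, 0.11) [  9.7413 272.8772]
(0.54, 0.104, 0.13) [139.2946 308.4467]
(0.553, -0.2055, 0.133) [-90.0819 318.0235]
```

View pics/w0.png

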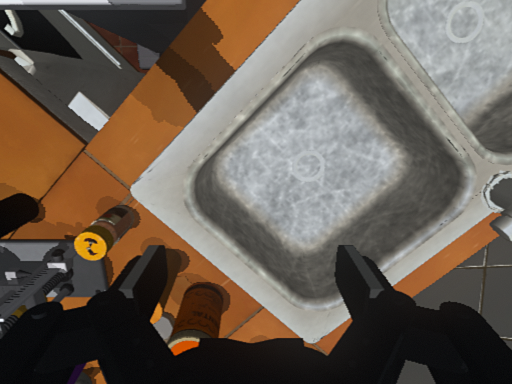

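The wrist camera looks forward and down, so the stand's front can be seen between the open fingers. I'll go in front of the pointer and index to measure them. In this picture the stand is at the left edge (40,280) and the spice jar at (92,245).

>>> drive_tool(
  targets=[
    [0,-0.16,-1,0,0],
    [0,-0.16,-1,0,0],
    [0,-0.16,-1,0,0],
    [0,-0.16,-1,0.5,0],
    [0,-0.16,-1,0.5,0],
    [0,-0.16,-1,0.5,0],
    [0,-0.16,-1,0.5,0],
    [0,-0.16,-1,0.5,0],
    [0,-0.16,-1,0.5,0],
    [0,-0.16,-1,0.5,0],
  ],
)

```text
time_s: 3.9
position: [0.3785, 0.0535, 0.2661]
tool_rot: [0.0, 0.0, 1.0, 0.0]
force: [1.0, -0.3, 1.2]
opening: 0.0852
finger_force: 0.0
```

>>> drive_tool(
  targets=[
    [0,-0.16,-1,0.5,0],
    [0,-0.16,-1,0.5,0],
    [0,-0.16,-1,0.6,0],
    [0,-0.16,-1,0.6,0],
    [0,-0.16,-1,0.6,0],
    [0,-0.16,-1,0.6,0],
    [0,0,-0.4,0.6,0],
    [0,0,0,0,0],
  ],
)

```text
time_s: 4.57
position: [0.3967, -0.0758, 0.1849]
tool_rot: [-0.001, 0.002, 1.0, -0.0]
force: [-0.6, -0.1, -0.4]
opening: 0.0853
finger_force: 0.0
```

```bash
python3 - <<'E'
from h import *
np.set_printoptions(precision=4,suppress=True)
s,c=wcap('w1'); print(s['time_s'],s['position'],s['tool_rot'],s['joints'])
for X in((.498,-.075,.11),(.557,-.071,.227)):print(px(c,X))
for q in['pointer_tip','index_tip','grip_mid','table_top']:
    print(q,[(round(float(r['p']),2),r['bbox']) for r in ctrl.trace(q,'wrist')])
i=cv2.imread('pics/w1.png');cv2.imwrite('pics/w1c.png',np.hstack([i[:,100:412],cv2.resize(i[250:384,200:360],(458,384),interpolation=cv2.INTER_CUBIC)]))
E
```

```text
4.5667 [ 0.3967 -0.0758  0.1849] [-0.0014  0.0024  1.     -0.0004] [ 0.1904  0.5645 -0.1785  2.2751  0.3039  0.3259  1.3161]
[251.5989 327.5546]
[260.3979 600.3777]
pointer_tip [(0.56, [65.7, 318.0, 220.5, 65.1]), (0.17, [330.2, 211.4, 86.7, 85.9])]
index_tip [(0.85, [287.3, 290.1, 39.2, 27.2])]
grip_mid []
table_top [(0.93, [66.9, 318.0, 219.5, 64.1])]
```

View pics/w1c.png

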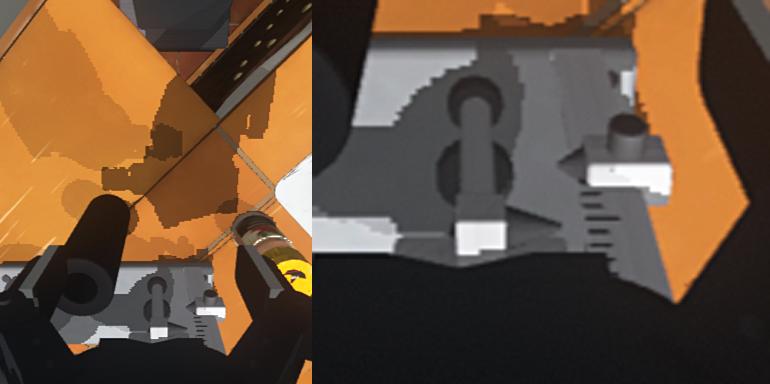

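In the wrist image, the index tip is at about (285,307) and the pointer tip at about (287,329), so the pointer is above the index. Now up and over the wheel: take a picture on the way and compute the heights.

>>> drive_tool(
  targets=[
    [0,0.5,0,-1,0],
    [0,0,0,-1,0],
    [0,0,0,-1,0],
    [0,0,0,-1,0],
    [0,0,0,-1,0],
    [0,0,0,-1,0],
    [0,-0.5,0,-1,0],
    [0,-1,0,-1,0],
    [0,-0.5,0,-0.5,0],
    [0,0,0,0,0],
  ],
)

```text
time_s: 5.65
position: [0.4307, -0.0727, 0.3591]
tool_rot: [0.004, -0.001, 1.0, 0.0]
force: [0.5, 0.5, 0.3]
opening: 0.085
finger_force: 0.0
```

```bash
python3 - <<'E'
from h import *
np.set_printoptions(precision=4,suppress=True)
# earlier view geometry (w1)
s,c=wcap('w2'); print(s['time_s'],s['position'],s['tool_rot'])
M=np.asarray(c['mount']);q=[.0024,1,-.0004,-.0014];Rt=Ro.from_quat(q).as_matrix()
d=dict(c);Rc=Rt@M[:3,:3];pc=Rt@M[:3,3]+[.3967,-.0758,.1849];d['R']=Rc.T;d['t']=-Rc.T@pc
for x in(.494,.499,.504):
    for n,p in(('idx',(284.9,306.9)),('ptr',(287.3,329))):
        o,r=ray(d,*p);print(n,x,o+r*(x-o[0])/r[0])
print('axis pred',px(c,(.557,-.071,.227)),'grip top',px(c,(.518,-.055,.284)))
for q in['screw_axis','grip_mid','table_top']:
    print(q,[(round(float(r['p']),2),r['bbox']) for r in ctrl.trace(q,'wrist')])
E
```

```text
5.65 [ 0.4307 -0.0727  0.3591] [ 0.0042 -0.0007  1.      0.    ]
idx 0.494 [ 0.494  -0.0458  0.0904]
ptr 0.494 [ 0.494  -0.0467  0.116 ]
idx 0.499 [ 0.499  -0.045   0.0844]
ptr 0.499 [ 0.499  -0.0459  0.1107]
idx 0.504 [ 0.504  -0.0442  0.0783]
ptr 0.504 [ 0.504  -0.0451  0.1053]
axis pred [251.6934 303.1226] grip top [271.8489 311.4467]
screw_axis [(0.98, [107.7, 184.6, 198.6, 156.3])]
grip_mid [(0.64, [258.3, 258.6, 29.2, 60.3])]
table_top [(0.93, [109.8, 203.0, 160.3, 85.1])]
```

View pics/w2.png

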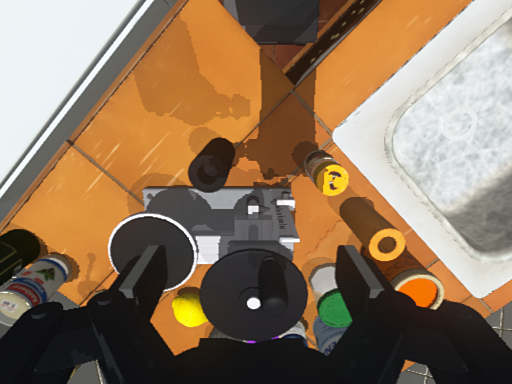

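The picture shows the hub at (253,303), matching my prediction to 1 px. The crank grip is at (272,285), the table at about (153,252) and the grinder's top at (387,243).

```bash
python3 - <<'E'
from h import *
np.set_printoptions(precision=4,suppress=True)
s,c=wcap()
A=onz(c,253.3,303,.227);print('axis',A)
r=ctrl.trace('grip_mid','wrist')[0]['mask'];ys,xs=np.nonzero(r);print('mask',xs.min(),xs.max(),ys.min(),ys.max(),xs.mean(),ys.mean())
for x in np.arange(140,185,5.):
    a=np.deg2rad(x);g=A+[.045*np.cos(a),.045*np.sin(a),0];g[2]=.254;print(x,g,px(c,g))
im=c['img'].astype(int).sum(2)[:, :]
print('table',onz(c,153,251.5,.1347),'grinder',onz(c,387,243,.13))
g=[m for m in ctrl.trace('table_top','wrist')][0]['bbox'];print(g)
hsv=cv2.cvtColor(c['img'],cv2.COLOR_RGB2HSV)
E
```

```text
axis [ 0.546  -0.0704  0.227 ]
mask 108 272 209 298 183.4124321657622 247.3104752507811
140.0 [ 0.5115 -0.0414  0.254 ] [286.243 291.079]
145.0 [ 0.5091 -0.0445  0.254 ] [282.8239 288.7906]
150.0 [ 0.507  -0.0479  0.254 ] [279.1533 286.7597]
155.0 [ 0.5052 -0.0513  0.254 ] [275.2611 285.0059]
160.0 [ 0.5037 -0.055   0.254 ] [271.1798 283.5463]
165.0 [ 0.5025 -0.0587  0.254 ] [266.9441 282.3953]
170.0 [ 0.5017 -0.0625  0.254 ] [262.5906 281.5642]
175.0 [ 0.5012 -0.0664  0.254 ] [258.1573 281.0613]
180.0 [ 0.501  -0.0704  0.254 ] [253.6833 280.8917]
table [ 0.5399 -0.2006  0.1347] grinder [0.5299 0.1055 0.13  ]
[107.0, 208.0, 165.4, 87.7]
```

```bash
python3 - <<'E'
from h import *
np.set_printoptions(precision=4,suppress=True)
s,c=wcap('w3');print(s['position'],s['tool_rot'],np.abs(s['dq']).max())
g=cv2.cvtColor(c['img'],cv2.COLOR_RGB2GRAY)
def blob(m,x,y,w,h):
    n,l,st,ce=cv2.connectedComponentsWithStats(m[y:y+h,x:x+w].astype(np.uint8));i=1+np.argmax(st[1:,4]);return ce[i]+[x,y],st[i]+[x,y,0,0,0]
hb,_=blob(g>200,225,270,50,60);print('hub',hb,_);A=onz(c,*hb,.227);print('axis',A)
r=ctrl.trace('screw_axis','wrist');print(r[0]['bbox'])
h=cv2.cvtColor(c['img'],cv2.COLOR_RGB2HSV);m=(h[...,0]>8)&(h[...,0]<25)&(h[...,1]>120)
for x in np.arange(140,185,5.):
    a=np.deg2rad(x);p=A+[.045*np.cos(a),.045*np.sin(a),0];p[2]=.284;q=p.copy();q[2]=.224;print(x,p,px(c,p),px(c,q))
c0=g[190:300,95:215]; ring=(c0>150).astype(np.uint8)
n,l,st,ce=cv2.connectedComponentsWithStats(ring);i=1+np.argmax(st[1:,2]*st[1:,3]);ys,xs=np.nonzero(l==i)
e=cv2.fitEllipse(np.c_[xs,ys].astype(np.float32));print('ring',e,st[i]); print(onz(c,e[0][0]+95,e[0][1]+190,.1347))
i=cv2.imread('pics/w3.png');cv2.imwrite('pics/w3c.png',cv2.resize(i[190:340,90:300],(756,540),interpolation=cv2.INTER_CUBIC))
E
```

```text
[ 0.4261 -0.0738  0.3555] [-0.0011  0.0002  1.      0.    ] 0.011393861430859301
hub [254.4404 311.1468] [248 306  13  11 109]
axis [ 0.5568 -0.0695  0.227 ]
[108.7, 193.0, 201.5, 148.4]
140.0 [ 0.5223 -0.0406  0.284 ] [291.5283 325.4351] [283.5654 280.483 ]
145.0 [ 0.5199 -0.0437  0.284 ] [287.7538 323.0096] [280.513  278.4212]
150.0 [ 0.5178 -0.047   0.284 ] [283.6966 320.8562] [277.2392 276.5927]
155.0 [ 0.516  -0.0505  0.284 ] [279.39   318.9959] [273.7705 275.0149]
160.0 [ 0.5145 -0.0541  0.284 ] [274.8702 317.4475] [270.1357 273.7027]
165.0 [ 0.5133 -0.0578  0.284 ] [270.1763 316.2265] [266.3653 272.6687]
170.0 [ 0.5125 -0.0617  0.284 ] [265.3492 315.3453] [262.4914 271.9229]
175.0 [ 0.512  -0.0656  0.284 ] [260.4318 314.813 ] [258.5476 271.4726]
180.0 [ 0.5118 -0.0695  0.284 ] [255.4679 314.635 ] [254.5678 271.3222]
ring ((56.78232192993164, 56.97748565673828), (82.10411071777344, 121.82948303222656), 129.1695098876953) [   0    0  120  109 2668]
[ 0.534  -0.2019  0.1347]
```

View pics/w3c.png

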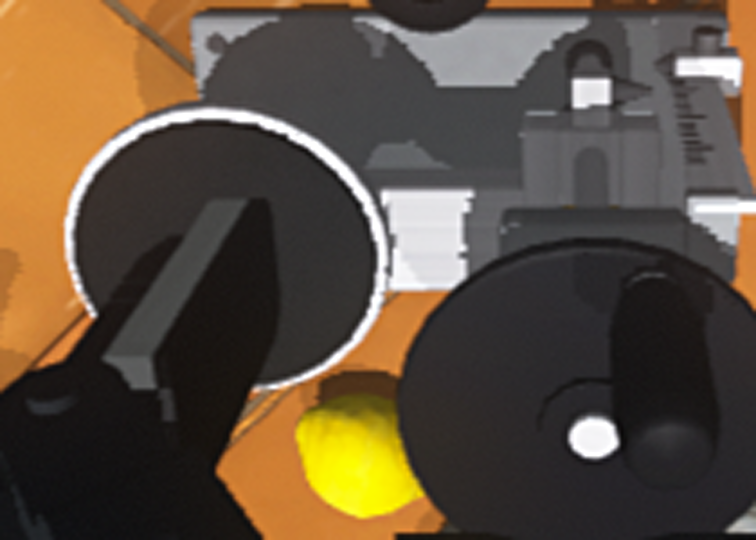

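Grip top is at px (277,316), so the crank angle is about 158° and the grip is at (0.515,-0.053). The axis is at (0.557,-0.0695). Go down over the grip and close.

>>> drive_tool(
  targets=[
    [0,-0.9,0.2,0,0],
    [0,-0.9,0.2,0,0],
    [0,-0.9,0.2,0,0],
    [0,-0.9,0.2,0,0],
    [0,-0.9,0.2,0,0],
    [0,0,0,0.9,0],
    [0,0,0,0.9,0],
    [0,0,0,0.9,0],
    [0,0,0,0.9,0],
    [0,0,0,0.8,0],
  ],
)

```text
time_s: 6.93
position: [0.5168, -0.0539, 0.2669]
tool_rot: [-0.001, 0.0, 1.0, 0.0]
force: [-0.3, -0.3, 0.6]
opening: 0.0853
finger_force: 0.0
```

>>> drive_tool(
  targets=[
    [0.5,0,0,0,0],
    [1,0,0,0,0],
    [1,0,0,0,0],
    [1,0,0,0,0],
    [1,0,0,0,0],
    [1,0,0,0,0],
  ],
  force=40,
)

```text
time_s: 7.43
position: [0.5179, -0.0539, 0.2694]
tool_rot: [0.001, 0.0, 1.0, -0.0]
force: [-0.5, 0.7, 3.4]
opening: 0.0237
finger_force: 39.0
```

```bash
cat > plan.py <<'E'
import sys,numpy as np
from h import ctrl
A=np.array([.5568,-.0695]);r=.045
def plan(deg,step=20,ang=None):
    s=ctrl.sense();p=s['position'];print(p,s['force'],s['opening'],s['finger_force'],s['time_s'])
    a=np.degrees(np.arctan2(*(p[:2]-A)[::-1])) if ang is None else ang
    print('angle',a,'rad',np.linalg.norm(p[:2]-A))
    n=int(np.ceil(abs(deg)/step));an=np.radians(a+np.linspace(0,deg,n+1))
    P=np.c_[np.cos(an),np.sin(an)]*r; D=np.diff(P,axis=0)
    rows=[[1,round(-d[0]/.02,2),round(d[1]/.02,2),0,0] for d in D]
    for i in range(0,n,10):print(rows[i:i+10])
if __name__=='__main__':plan(*map(float,sys.argv[1:]))
E
python3 plan.py 360 20
```

```text
[ 0.51790401 -0.05390784  0.26937902] [-0.48399606  0.68033793  3.39453839] 0.02372415666134197 38.974806941114366 7.4333
angle 158.15573032942297 rad 0.041904815729912635
[[1, np.float64(0.16), np.float64(-0.76), 0, 0], [1, np.float64(-0.11), np.float64(-0.77), 0, 0], [1, np.float64(-0.37), np.float64(-0.69), 0, 0], [1, np.float64(-0.58), np.float64(-0.52), 0, 0], [1, np.float64(-0.73), np.float64(-0.29), 0, 0], [1, np.float64(-0.78), np.float64(-0.03), 0, 0], [1, np.float64(-0.74), np.float64(0.24), 0, 0], [1, np.float64(-0.61), np.float64(0.48), 0, 0], [1, np.float64(-0.41), np.float64(0.66), 0, 0], [1, np.float64(-0.16), np.float64(0.76), 0, 0]]
[[1, np.float64(0.11), np.float64(0.77), 0, 0], [1, np.float64(0.37), np.float64(0.69), 0, 0], [1, np.float64(0.58), np.float64(0.52), 0, 0], [1, np.float64(0.73), np.float64(0.29), 0, 0], [1, np.float64(0.78), np.float64(0.03), 0, 0], [1, np.float64(0.74), np.float64(-0.24), 0, 0], [1, np.float64(0.61), np.float64(-0.48), 0, 0], [1, np.float64(0.41), np.float64(-0.66), 0, 0]]
```

>>> drive_tool(
  targets=[
    [1,0.16,-0.76,0,0],
    [1,-0.11,-0.77,0,0],
    [1,-0.37,-0.69,0,0],
    [1,-0.58,-0.52,0,0],
    [1,-0.73,-0.29,0,0],
    [1,-0.78,-0.03,0,0],
    [1,-0.74,0.24,0,0],
    [1,-0.61,0.48,0,0],
    [1,-0.41,0.66,0,0],
  ],
)

```text
time_s: 8.18
position: [0.6009, -0.0891, 0.2693]
tool_rot: [-0.0, 0.002, 1.0, -0.001]
force: [-5.3, -1.2, 6.0]
opening: 0.0234
finger_force: 40.0
```

>>> drive_tool(
  targets=[
    [1,-0.16,0.76,0,0],
    [1,0.11,0.77,0,0],
    [1,0.37,0.69,0,0],
    [1,0.58,0.52,0,0],
    [1,0.73,0.29,0,0],
    [1,0.78,0.03,0,0],
    [1,0.74,-0.24,0,0],
    [1,0.61,-0.48,0,0],
    [1,0.41,-0.66,0,0],
  ],
)

```text
time_s: 8.93
position: [0.5184, -0.0521, 0.2695]
tool_rot: [0.003, -0.001, 1.0, 0.001]
force: [5.2, 0.5, -0.7]
opening: 0.0237
finger_force: 39.8
```

>>> drive_tool(
  targets=[
    [1,0.16,-0.76,0,0],
    [1,-0.11,-0.77,0,0],
    [1,-0.37,-0.69,0,0],
    [1,-0.58,-0.52,0,0],
    [1,-0.73,-0.29,0,0],
    [1,-0.78,-0.03,0,0],
    [1,-0.74,0.24,0,0],
    [1,-0.61,0.48,0,0],
    [1,-0.41,0.66,0,0],
  ],
)

```text
time_s: 9.68
position: [0.6009, -0.0891, 0.2693]
tool_rot: [-0.0, 0.002, 1.0, -0.001]
force: [-4.8, -1.1, 5.8]
opening: 0.0237
finger_force: 40.7
```

>>> drive_tool(
  targets=[
    [1,-0.16,0.76,0,0],
    [1,0.11,0.77,0,0],
    [1,0.37,0.69,0,0],
    [1,0.58,0.52,0,0],
    [1,0.73,0.29,0,0],
    [1,0.78,0.03,0,0],
    [1,0.74,-0.24,0,0],
    [1,0.61,-0.48,0,0],
    [1,0.41,-0.66,0,0],
  ],
)

```text
time_s: 10.43
position: [0.5184, -0.0521, 0.2694]
tool_rot: [0.003, -0.001, 1.0, 0.001]
force: [5.5, 1.2, -1.3]
opening: 0.0235
finger_force: 40.1
```

>>> drive_tool(
  targets=[
    [1,0.16,-0.76,0,0],
    [1,-0.11,-0.77,0,0],
    [1,-0.37,-0.69,0,0],
    [1,-0.58,-0.52,0,0],
    [1,-0.73,-0.29,0,0],
    [1,-0.78,-0.03,0,0],
    [1,-0.74,0.24,0,0],
    [1,-0.61,0.48,0,0],
    [1,-0.41,0.66,0,0],
    [1,0,0,0,0],
  ],
)

```text
time_s: 11.27
position: [0.6026, -0.0842, 0.2694]
tool_rot: [0.002, -0.001, 1.0, 0.001]
force: [1.1, 4.1, 3.8]
opening: 0.0236
finger_force: 40.6
```

```bash
python3 - <<'E'
from h import *
np.set_printoptions(precision=4,suppress=True)
s=ctrl.sense();print(s['position'],s['force'])
A=np.array([.5568,-.0695]);print(np.degrees(np.arctan2(*(s['position'][:2]-[.003,-.001]-A)[::-1])))
E
```

```text
[ 0.6026 -0.0842  0.2694] [1.1393 4.111  3.8381]
-17.77655542581439
```

>>> drive_tool(
  targets=[
    [0,0,0,0,0],
    [0,0,0,0,0],
    [0,0,0,0,0],
    [0,0,0,-0.8,0],
    [0,0,0,-0.9,0],
    [0,0,0,-0.9,0],
    [0,0.6,0,-0.9,0],
    [0,1,0,0,0],
    [0,1,0,0,0],
    [0,1,0,0,0],
  ],
)

```text
time_s: 12.1
position: [0.5274, -0.0884, 0.3384]
tool_rot: [0.0, 0.001, 1.0, -0.0]
force: [-0.4, -0.2, -0.8]
opening: 0.0857
finger_force: 0.0
```

>>> drive_tool(
  targets=[
    [0,1,0,0,0],
    [0,1,0,0,0],
    [0,1,0.2,0,0],
    [0,1,0.2,0,0],
    [0,1,0,0.6,0],
    [0,0.7,0,0.9,0],
    [0,0.7,0,0.9,0],
    [0,0.3,0,0.9,0],
    [0,0,0,0.9,0],
    [0,0,0,0.9,0],
  ],
)

```text
time_s: 12.93
position: [0.3938, -0.0803, 0.2358]
tool_rot: [0.0, 0.001, 1.0, -0.0]
force: [-0.0, -0.5, 0.2]
opening: 0.0853
finger_force: 0.0
```

>>> drive_tool(
  targets=[
    [0,0,0,0.9,0],
    [0,0,0,0.9,0],
    [0,0,0,0.6,0],
    [0,0,0,0.2,0],
    [0,0,0,0,0],
    [0,0,0,0,0],
    [0,0,0,0,0],
  ],
)

```text
time_s: 13.52
position: [0.3951, -0.0796, 0.185]
tool_rot: [0.001, 0.001, 1.0, -0.0]
force: [-0.2, -0.7, -0.1]
opening: 0.0855
finger_force: 0.0
```

```bash
python3 - <<'E'
from h import *
np.set_printoptions(precision=4,suppress=True)
s,c=wcap('w4'); print(s['time_s'],s['position'],s['tool_rot'],np.abs(s['dq']).max())
np.savez('w4.npz',R=c['R'],t=c['t'],fx=c['fx'],fy=c['fy'],cx=c['cx'],cy=c['cy'])
for X in((.499,-.045,.0844),(.499,-.047,.0844),(.499,-.047,.0744)):print(px(c,X))
i=cv2.imread('pics/w4.png');cv2.imwrite('pics/w4c.png',cv2.resize(i[265:345,240:340],(750,600),interpolation=cv2.INTER_CUBIC))
E
```

```text
13.5167 [ 0.3951 -0.0796  0.185 ] [ 0.0007  0.0006  1.     -0.0001] 0.003912751773893508
[288.5687 307.6791]
[286.3564 307.6801]
[285.1286 300.2961]
```

View pics/w4c.png

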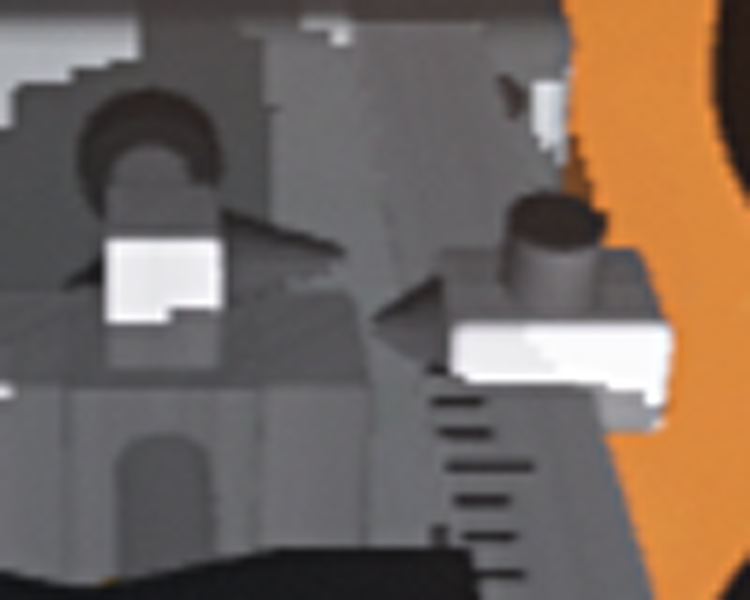

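Index tip is at (290,307.7) and pointer tip at (286,298.6), so the pointer is about 12.3 mm below the index, which clears the 5 mm. Now back to the grip at (0.6026,-0.084). Taking up the 6 mm of play plus most of the rest needs about 390° clockwise.

>>> drive_tool(
  targets=[
    [0,0,0,-1,0],
    [0,0,0,-1,0],
    [0,0,0,-1,0],
    [0,0,0,-1,0],
    [0,0,0,-1,0],
    [0,-0.2,0,-1,0],
    [0,-0.4,0,-1,0],
    [0,-0.8,0,-1,0],
    [0,-1,0,-0.5,0],
    [0,-1,0,0,0],
  ],
)

```text
time_s: 14.4
position: [0.4644, -0.0797, 0.3577]
tool_rot: [0.003, 0.001, 1.0, -0.001]
force: [0.5, 0.4, -0.6]
opening: 0.0857
finger_force: 0.0
```

>>> drive_tool(
  targets=[
    [0,-1,-0.1,0,0],
    [0,-1,-0.1,0,0],
    [0,-1,0,0,0],
    [0,-1,0,0,0],
    [0,-1,0,0,0],
    [0,-1,0,0,0],
    [0,-1,0,0,0],
    [0,0,0,0.6,0],
    [0,0,0,0.9,0],
    [0,0,0,0.9,0],
  ],
)

```text
time_s: 15.23
position: [0.6031, -0.0836, 0.3067]
tool_rot: [0.001, 0.0, 1.0, 0.0]
force: [0.9, 0.3, -0.5]
opening: 0.0854
finger_force: 0.0
```

>>> drive_tool(
  targets=[
    [0,0,0,0.9,0],
    [0,0,0,0.9,0],
    [0,0,0,0,0],
    [0.6,0,0,0,0],
    [1,0,0,0,0],
    [1,0,0,0,0],
    [1,0,0,0,0],
    [1,0,0,0,0],
    [1,0,0,0,0],
  ],
)

```text
time_s: 15.98
position: [0.6032, -0.0837, 0.2715]
tool_rot: [0.001, 0.0, 1.0, -0.0]
force: [-0.3, -1.1, 4.4]
opening: 0.0235
finger_force: 39.0
```

```bash
python3 plan.py -390 20 -19.5 | sed 's/np.float64(\([^)]*\))/\1/g'
```

```text
[ 0.60324947 -0.08369064  0.27146167] [-0.25338307 -1.06543312  4.38471831] 0.02354426767863677 38.98545509437099 15.9833
angle -19.5 rad 0.04856879169266997
[[1, 0.37, -0.66, 0, 0], [1, 0.57, -0.5, 0, 0], [1, 0.71, -0.28, 0, 0], [1, 0.76, -0.03, 0, 0], [1, 0.73, 0.23, 0, 0], [1, 0.61, 0.46, 0, 0], [1, 0.42, 0.63, 0, 0], [1, 0.19, 0.74, 0, 0], [1, -0.07, 0.76, 0, 0], [1, -0.32, 0.69, 0, 0]]
[[1, -0.53, 0.55, 0, 0], [1, -0.68, 0.34, 0, 0], [1, -0.76, 0.09, 0, 0], [1, -0.74, -0.17, 0, 0], [1, -0.64, -0.41, 0, 0], [1, -0.47, -0.6, 0, 0], [1, -0.24, -0.72, 0, 0], [1, 0.01, -0.76, 0, 0], [1, 0.26, -0.71, 0, 0], [1, 0.49, -0.59, 0, 0]]
```

>>> drive_tool(
  targets=[
    [1,0.37,-0.66,0,0],
    [1,0.57,-0.5,0,0],
    [1,0.71,-0.28,0,0],
    [1,0.76,-0.03,0,0],
    [1,0.73,0.23,0,0],
    [1,0.61,0.46,0,0],
    [1,0.42,0.63,0,0],
    [1,0.19,0.74,0,0],
    [1,-0.07,0.76,0,0],
    [1,-0.32,0.69,0,0],
  ],
)

```text
time_s: 16.82
position: [0.5231, -0.0443, 0.2714]
tool_rot: [0.001, 0.001, 1.0, -0.002]
force: [2.7, -6.4, 3.3]
opening: 0.0239
finger_force: 40.3
```

>>> drive_tool(
  targets=[
    [1,-0.53,0.55,0,0],
    [1,-0.68,0.34,0,0],
    [1,-0.76,0.09,0,0],
    [1,-0.74,-0.17,0,0],
    [1,-0.64,-0.41,0,0],
    [1,-0.47,-0.6,0,0],
    [1,-0.24,-0.72,0,0],
    [1,0.01,-0.76,0,0],
    [1,0.26,-0.71,0,0],
    [1,0.49,-0.59,0,0],
  ],
)

```text
time_s: 17.65
position: [0.5924, -0.1015, 0.2716]
tool_rot: [0.004, -0.0, 1.0, 0.001]
force: [4.1, 2.2, 1.4]
opening: 0.023
finger_force: 40.2
```

>>> drive_tool(
  targets=[
    [1,0,0,0,0],
    [1,0,0,0,0],
    [0,0,0,0,0],
    [0,0,0,0,0],
    [0,0,0,0,0],
    [0,0,0,-0.8,0],
    [0,0,0,-0.9,0],
    [0,0,0,-0.9,0],
    [0,0,0,-0.9,0],
    [0,0.5,0,-0.8,0],
  ],
)

```text
time_s: 18.48
position: [0.5804, -0.1016, 0.3569]
tool_rot: [0.001, -0.0, 1.0, 0.0]
force: [-0.2, -0.2, 0.3]
opening: 0.0853
finger_force: 0.0
```

>>> drive_tool(
  targets=[
    [0,1,0.2,0,0],
    [0,1,0.2,0,0],
    [0,1,0.2,0,0],
    [0,1,0.2,0,0],
    [0,1,0.2,0,0],
    [0,1,0.1,0,0],
    [0,1,0,0,0],
    [0,1,0,0.6,0],
    [0,0.7,0,0.9,0],
    [0,0.5,0,0.9,0],
  ],
)

```text
time_s: 19.32
position: [0.3937, -0.0801, 0.308]
tool_rot: [0.0, 0.0, 1.0, -0.0]
force: [0.2, -0.2, 0.1]
opening: 0.0854
finger_force: 0.0
```

>>> drive_tool(
  targets=[
    [0,0,0,0.9,0],
    [0,0,0,0.9,0],
    [0,0,0,0.9,0],
    [0,0,0,0.9,0],
    [0,0,0,0.9,0],
    [0,0,0,0.9,0],
    [0,0,0,0.8,0],
    [0,0,0,0,0],
    [0,0,0,0,0],
    [0,0,0,0,0],
  ],
)

```text
time_s: 20.15
position: [0.3956, -0.08, 0.1848]
tool_rot: [0.0, 0.0, 1.0, 0.0]
force: [-0.3, 0.7, -0.8]
opening: 0.0852
finger_force: 0.0
```

```bash
python3 - <<'E'
from h import *
np.set_printoptions(precision=4,suppress=True)
s,c=wcap('w5'); print(s['time_s'],s['position'],s['tool_rot'],np.abs(s['dq']).max())
for X in((.499,-.045,.0844),(.499,-.047,.0844),(.499,-.047,.0744)):print(px(c,X))
i=cv2.imread('pics/w5.png');cv2.imwrite('pics/w5c.png',cv2.resize(i[285:335,255:321],(792,600),interpolation=cv2.INTER_CUBIC))
E
```

```text
20.15 [ 0.3956 -0.08    0.1848] [0.0003 0.0001 1.     0.    ] 0.014284391213550657
[288.9007 307.5377]
[286.6856 307.5374]
[285.442  300.1569]
```

View pics/w5c.png

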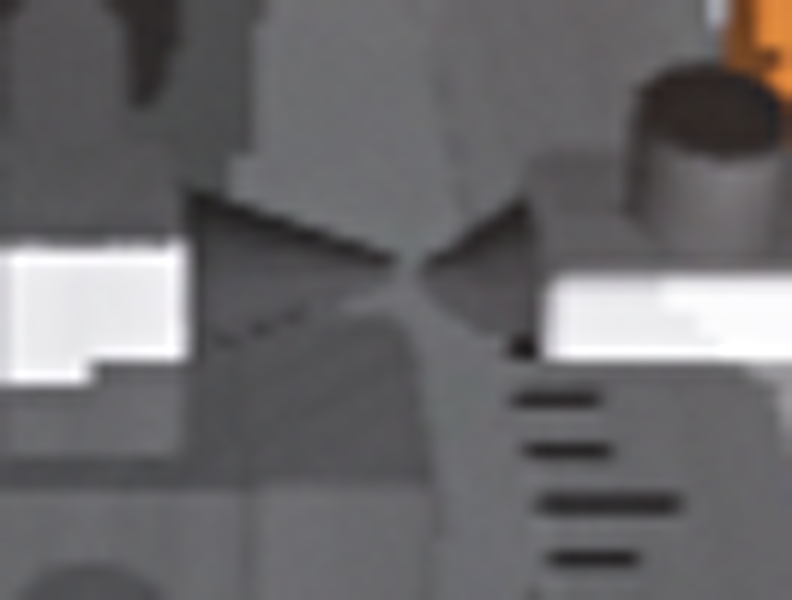

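Pointer tip is at crop (395,263) and index tip at (418,268), so the pointer is 0.4 px, or about 0.5 mm, low. I'll give the crank about 10° more clockwise.

>>> drive_tool(
  targets=[
    [0,0,0,-1,0],
    [0,0,0,-1,0],
    [0,0,0,-1,0],
    [0,0,0,-1,0],
    [0,0,0,-1,0],
    [0,-0.2,0,-1,0],
    [0,-0.4,0,-1,0],
    [0,-0.8,-0.1,-1,0],
    [0,-1,-0.2,-0.5,0],
    [0,-1,-0.2,0,0],
  ],
)

```text
time_s: 21.03
position: [0.4651, -0.0904, 0.3582]
tool_rot: [0.004, 0.0, 1.0, -0.001]
force: [-0.4, 0.9, 0.3]
opening: 0.0852
finger_force: 0.0
```

>>> drive_tool(
  targets=[
    [0,-1,-0.2,0,0],
    [0,-1,-0.2,0,0],
    [0,-1,-0.2,0,0],
    [0,-1,0,0,0],
    [0,-1,0,0,0],
    [0,-1,0,0,0],
    [0,-0.3,0,0,0],
    [0,0,0,0.6,0],
    [0,0,0,0.9,0],
    [0,0,0,0.9,0],
  ],
)

```text
time_s: 21.87
position: [0.5891, -0.1024, 0.3071]
tool_rot: [0.001, 0.0, 1.0, -0.0]
force: [-0.1, -0.0, -0.2]
opening: 0.0853
finger_force: 0.0
```

>>> drive_tool(
  targets=[
    [0,0,0,0.9,0],
    [0,0,0,0.9,0],
    [0,0,0,0,0],
    [0,0,0,0,0],
  ],
)

```text
time_s: 22.2
position: [0.5884, -0.1025, 0.2706]
tool_rot: [-0.001, 0.0, 1.0, 0.0]
force: [-0.2, 0.2, 0.8]
opening: 0.0856
finger_force: 0.0
```

>>> drive_tool(
  targets=[
    [0.6,0,0,0,0],
    [1,0,0,0,0],
    [1,0,0,0,0],
    [1,0,0,0,0],
    [1,0,0,0,0],
    [1,0,0,0,0],
  ],
)

```text
time_s: 22.7
position: [0.5898, -0.1031, 0.2712]
tool_rot: [0.001, 0.001, 1.0, -0.001]
force: [-0.3, -1.6, 3.6]
opening: 0.0234
finger_force: 39.2
```

>>> drive_tool(
  targets=[
    [1,0.16,-0.12,0,0],
    [1,0.16,-0.11,0,0],
    [1,0,0,0,0],
    [1,0,0,0,0],
  ],
)

```text
time_s: 23.03
position: [0.584, -0.1075, 0.2711]
tool_rot: [0.002, 0.001, 1.0, -0.0]
force: [3.2, -1.6, 5.8]
opening: 0.0238
finger_force: 39.5
```

>>> drive_tool(
  targets=[
    [0,0,0,0,0],
    [0,0,0,0,0],
    [0,0,0,0,0],
    [0,0,0,-0.8,0],
    [0,0,0,-0.9,0],
    [0,0,0,-0.9,0],
    [0,0,0,-0.9,0],
    [0,0.5,0,-0.8,0],
    [0,1,0.2,0,0],
    [0,1,0.2,0,0],
  ],
)

```text
time_s: 23.87
position: [0.5321, -0.0985, 0.3564]
tool_rot: [-0.0, 0.0, 1.0, 0.0]
force: [-0.3, -0.2, 0.1]
opening: 0.0851
finger_force: 0.0
```

>>> drive_tool(
  targets=[
    [0,1,0.2,0,0],
    [0,1,0.2,0,0],
    [0,1,0.2,0,0],
    [0,1,0.2,0,0],
    [0,1,0,0.6,0],
    [0,1,0,0.9,0],
    [0,0.6,0,0.9,0],
    [0,0.2,0,0.9,0],
    [0,0,0,0.9,0],
    [0,0,0,0.9,0],
  ],
)

```text
time_s: 24.7
position: [0.3954, -0.0827, 0.2533]
tool_rot: [-0.001, 0.0, 1.0, 0.0]
force: [0.3, 0.1, 0.1]
opening: 0.0854
finger_force: 0.0
```

>>> drive_tool(
  targets=[
    [0,0,0,0.9,0],
    [0,0,0,0.9,0],
    [0,0,0,0.9,0],
    [0,0,0,0.8,0],
    [0,0,0,0,0],
    [0,0,0,0,0],
    [0,0,0,0,0],
  ],
)

```text
time_s: 25.28
position: [0.3968, -0.0827, 0.1847]
tool_rot: [-0.0, 0.0, 1.0, 0.0]
force: [0.4, -0.6, 0.3]
opening: 0.0855
finger_force: 0.0
```

```bash
python3 - <<'E'
from h import *
np.set_printoptions(precision=4,suppress=True)
s,c=wcap('w6'); print(s['time_s'],s['position'],s['tool_rot'],np.abs(s['dq']).max())
i=cv2.imread('pics/w6.png');cv2.imwrite('pics/w6c.png',cv2.resize(i[285:335,255:321],(792,600),interpolation=cv2.INTER_CUBIC))
# subpixel: grey columns around tips for w5 and w6, background-difference row centroid
for n in('w5','w6'):
    g=cv2.cvtColor(cv2.imread(f'pics/{n}.png'),cv2.COLOR_BGR2GRAY).astype(int); print(n); print(g[302:315,283:296])
# table centre and grinder from the earlier settled w3 view
M=np.asarray(c['mount']);Rt=Ro.from_quat([.0002,1,0,-.0011]).as_matrix()
d=dict(c);Rc=Rt@M[:3,:3];pc=Rt@M[:3,3]+[.4261,-.0738,.3555];d['R']=Rc.T;d['t']=-Rc.T@pc
h=cv2.imread('pics/w3.png')
print('table',onz(d,152.9,258.6,.1347))
b=cv2.cvtColor(h,cv2.COLOR_BGR2HSV);m=((b[...,0]>8)&(b[...,0]<20)&(b[...,2]>150)).astype(np.uint8)
cv2.imwrite('pics/w3g.png',h[210:290,330:440]);print('grinder',onz(d,388,251,.13))
E
```

```text
25.2833 [ 0.3968 -0.0827  0.1847] [-0.0001  0.0002  1.      0.    ] 0.016428134384471292
w5
[[112 111 112 111 111 110 109 110 110 111 100  99  99]
 [115 115 113 114 113 111 110 111 113 113 103  85  63]
 [ 98 108 111 114 114 112 112 114 115 108  83  51  41]
 [ 46  52  74  99 107 112 113 111 106  82  53  44  49]
 [ 57  53  53  49  67 100 110  86  58  50  51  54  60]
 [ 76  77  75  73  84 104 100  75  67  71  71  69  69]
 [ 86  87  89  90  97 108 102  87  82  81  80  77  75]
 [ 87  95  97 106 110 112 111  98  86  84  84  85  82]
 [ 98 107 109 108 108 111 110 110  97  87  84  86  83]
 [ 89  91  89  89  93 104 109 112 110 101  92  85  83]
 [ 83  80  80  80  82  89 104 110 110 111 110  96  87]
 [ 81  82  83  84  82  82  98 110 110 109 109 110 108]
 [ 83  84  85  83  82  79  91 104 109 108 108 109 107]]
w6
[[108 112 112 113 113 112 111 110 110 111 112 111 113]
 [ 51  75  88  99 111 111 112 113 112 112 111 113 109]
 [ 48  46  43  49  74  85  98 108 113 113 110 106  85]
 [ 63  59  54  53  54  50  53  77 105 112  86  58  50]
 [ 75  75  75  76  74  72  67  72  99 100  72  62  69]
 [ 82  83  83  82  83  84  86  93 105 101  87  80  79]
 [ 85  85  87  86  87  94  97 107 112 110  99  88  85]
 [ 84  85  93  89 101 110 111 111 110 111 109 100  89]
 [ 85  97 107 107 108 107 107 107 109 110 111 110 103]
 [ 83  83  85  84  82  84  82  86 100 110 111 109 110]
 [ 84  84  81  80  80  83  83  83  90 103 109 111 109]
 [ 83  83  80  81  83  84  86  82  82  98 108 110 108]
 [ 81  81  83  83  84  83  81  80  78  91 105 108 109]]
table [ 0.5512 -0.2022  0.1347]
grinder [0.5426 0.1083 0.13  ]
```

The sub-pixel tip rows put the pointer about 0.4–0.5 px, or 0.6 mm, low, so I'll turn about 12° more the same way.

>>> drive_tool(
  targets=[
    [0,0,0,-1,0],
    [0,0,0,-1,0],
    [0,0,0,-1,0],
    [0,0,0,-1,0],
    [0,0,0,-1,0],
    [0,-0.2,0,-1,0],
    [0,-0.4,-0.1,-1,0],
    [0,-0.8,-0.2,-1,0],
    [0,-1,-0.2,-0.5,0],
    [0,-1,-0.2,0,0],
  ],
)

```text
time_s: 26.17
position: [0.4665, -0.0972, 0.3581]
tool_rot: [0.003, 0.001, 1.0, -0.001]
force: [0.8, -0.6, 1.1]
opening: 0.0856
finger_force: 0.0
```

>>> drive_tool(
  targets=[
    [0,-1,-0.2,0,0],
    [0,-1,-0.2,0,0],
    [0,-1,-0.15,0,0],
    [0,-1,0,0,0],
    [0,-1,0,0,0],
    [0,-0.9,0,0,0],
    [0,0,0,0,0],
    [0,0,0,0.6,0],
    [0,0,0,0.9,0],
    [0,0,0,0.9,0],
  ],
)

```text
time_s: 27.0
position: [0.5823, -0.1081, 0.3072]
tool_rot: [0.001, 0.0, 1.0, -0.0]
force: [0.0, 0.4, -0.6]
opening: 0.0854
finger_force: 0.0
```

>>> drive_tool(
  targets=[
    [0,0,0,0.9,0],
    [0,0,0,0.9,0],
    [0,0,0,0,0],
    [0.6,0,0,0,0],
    [1,0,0,0,0],
    [1,0,0,0,0],
    [1,0,0,0,0],
    [1,0,0,0,0],
    [1,0,0,0,0],
  ],
)

```text
time_s: 27.75
position: [0.5833, -0.1077, 0.2714]
tool_rot: [0.001, 0.0, 1.0, 0.0]
force: [-0.4, -0.7, 3.9]
opening: 0.0239
finger_force: 39.1
```

>>> drive_tool(
  targets=[
    [1,0.22,-0.1,0,0],
    [1,0.22,-0.1,0,0],
    [1,0,0,0,0],
    [1,0,0,0,0],
    [1,0,0,0,0],
  ],
)

```text
time_s: 28.17
position: [0.5745, -0.1121, 0.2713]
tool_rot: [0.001, 0.0, 1.0, -0.0]
force: [0.7, 0.5, 6.8]
opening: 0.0237
finger_force: 39.8
```

>>> drive_tool(
  targets=[
    [0,0,0,0,0],
    [0,0,0,0,0],
    [0,0,0,0,0],
    [0,0,0,-0.8,0],
    [0,0,0,-0.9,0],
    [0,0,0,-0.9,0],
    [0,0,0,-0.9,0],
    [0,0.2,0.5,-0.7,0],
    [0,0.2,1,0,0],
    [0,0.2,1,0,0],
  ],
)

```text
time_s: 29.0
position: [0.5617, -0.0626, 0.3547]
tool_rot: [0.0, 0.002, 1.0, -0.0]
force: [1.0, 0.5, -0.5]
opening: 0.0851
finger_force: 0.0
```

>>> drive_tool(
  targets=[
    [0,0.2,1,0,0],
    [0,0.2,1,0,0],
    [0,0.2,1,0,0],
    [0,0.2,1,0.6,0],
    [0,0.2,1,0.9,0],
    [0,0.1,1,0.9,0],
    [0,0,1,0.9,0],
    [0,0,1,0.9,0],
    [0,0,0.4,0.9,0],
    [0,0,0,0,0],
  ],
)

```text
time_s: 29.83
position: [0.5373, 0.108, 0.2489]
tool_rot: [-0.004, -0.002, 1.0, -0.0]
force: [-0.2, 0.2, -0.2]
opening: 0.0856
finger_force: 0.0
```

>>> drive_tool(
  targets=[
    [0,0,0,0,0],
    [0,0,0,0,0],
  ],
)

```text
time_s: 30.0
position: [0.5405, 0.1047, 0.2528]
tool_rot: [0.0, 0.001, 1.0, -0.001]
force: [-0.9, 0.6, 0.7]
opening: 0.0853
finger_force: 0.0
```

```bash
python3 - <<'E'
from h import *
np.set_printoptions(precision=4,suppress=True)
s,c=wcap('w7'); print(s['time_s'],s['position'],np.abs(s['dq']).max())
print('pred',px(c,(.541,.105,.13)))
h=cv2.cvtColor(c['img'],cv2.COLOR_RGB2HSV)
u,v=map(int,px(c,(.541,.105,.13)))
print(h[v,u-60:u+61:5].tolist())
for r in ctrl.trace('wood_grinder','wrist'):
    l,t,w,hh=r['bbox'];print(r['p'],r['bbox'])
E
```

```text
30.0 [0.5405 0.1047 0.2528] 0.014898992701643583
pred [250.5598 191.5474]
[[14, 194, 179], [13, 193, 180], [14, 194, 179], [14, 195, 178], [14, 191, 180], [14, 195, 178], [14, 196, 176], [13, 196, 177], [15, 205, 118], [15, 202, 120], [15, 207, 116], [15, 193, 78], [15, 197, 84], [15, 199, 82], [15, 197, 83], [14, 194, 63], [15, 193, 78], [15, 199, 123], [15, 196, 125], [12, 170, 63], [12, 161, 65], [11, 157, 65], [12, 158, 66], [12, 165, 88], [13, 184, 177]]
0.95 [0.0, 47.4, 78.8, 55.5]
0.85 [398.7, 360.6, 33.3, 23.0]
0.83 [226.7, 148.5, 54.3, 71.3]
0.59 [100.2, 250.2, 41.3, 42.4]
0.59 [52.5, 181.7, 38.2, 38.3]
```

View pics/w7.png

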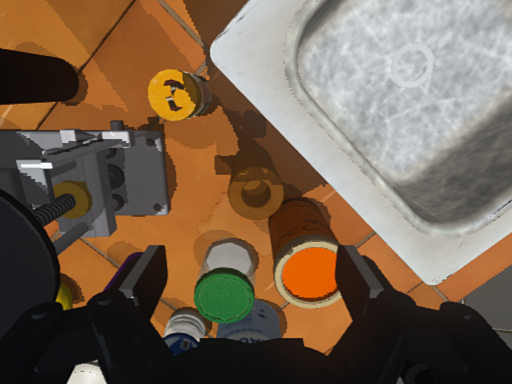

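The grinder's ring top is at (255,191), so it stands at about (0.541,0.109). The orange tin at (308,272) leaves the finger about 17 mm. Descend and grip.

>>> drive_tool(
  targets=[
    [0.15,0,0.2,0.5,0],
    [0.15,0,0,0.9,0],
    [0.15,0,0,0.9,0],
    [0.15,0,0,0.9,0],
    [0.15,0,0,0.9,0],
    [0.15,0,0,0.9,0],
    [0.15,0,0,0.9,0],
    [0.15,0,0,0.9,0],
    [0.15,0,0,0.7,0],
    [0.15,0,0,0.2,0],
  ],
)

```text
time_s: 30.93
position: [0.5392, 0.1096, 0.0963]
tool_rot: [-0.001, 0.0, 1.0, -0.0]
force: [0.3, 1.0, -0.8]
opening: 0.0726
finger_force: 0.0
```

>>> drive_tool(
  targets=[
    [0.15,0,0,0,0],
    [0.4,0,0,0,0],
    [1,0,0,0,0],
    [1,0,0,0,0],
    [1,0,0,0,0],
    [1,0,0,0,0],
  ],
  force=45,
)

```text
time_s: 31.43
position: [0.5409, 0.1098, 0.0993]
tool_rot: [0.001, 0.001, 1.0, -0.0]
force: [-0.9, -0.9, 7.0]
opening: 0.0478
finger_force: 42.6
```

>>> drive_tool(
  targets=[
    [1,0,0,-0.3,0],
    [1,0,0,-0.8,0],
    [1,0,0,-1,0],
    [1,0,0,-1,0],
    [1,0,0,-1,0],
    [1,0,0,-1,0],
    [1,0,0,-1,0],
    [1,0,-0.2,-1,0],
    [1,0,-0.4,-1,0],
    [1,0,-0.6,-1,0],
  ],
)

```text
time_s: 32.27
position: [0.5392, 0.0875, 0.2812]
tool_rot: [-0.001, -0.001, 1.0, 0.001]
force: [1.5, -1.2, -3.3]
opening: 0.0479
finger_force: 43.2
```

>>> drive_tool(
  targets=[
    [1,-0.1,-0.8,-1,0],
    [1,-0.1,-0.9,-1,0],
    [1,-0.1,-0.9,-1,0],
    [1,-0.1,-0.9,-1,0],
    [1,-0.1,-0.9,-1,0],
    [1,-0.1,-0.9,-1,0],
    [1,0,-0.9,-0.5,0],
    [1,0,-0.9,0,0],
    [1,0,-0.9,0,0],
    [1,0,-0.9,0,0],
  ],
)

```text
time_s: 33.1
position: [0.5512, -0.0924, 0.4101]
tool_rot: [-0.001, -0.0, 1.0, 0.0]
force: [0.4, -0.2, -3.8]
opening: 0.0476
finger_force: 43.3
```

>>> drive_tool(
  targets=[
    [1,0,-0.9,0,0],
    [1,0,-0.9,0,0],
    [1,0,-0.9,0,0],
    [1,0,-0.9,0,0],
    [1,0,-0.9,0,0],
    [1,0,-0.9,0,0],
    [1,0,-0.5,0,0],
    [1,0,-0.2,0,0],
    [1,0,0,0,0],
    [1,0,0,0,0],
  ],
)

```text
time_s: 33.93
position: [0.552, -0.2124, 0.4101]
tool_rot: [-0.0, -0.0, 1.0, 0.001]
force: [-0.3, -0.4, -2.7]
opening: 0.0478
finger_force: 43.3
```

```bash
python3 - <<'E'
from h import *
np.set_printoptions(precision=4,suppress=True)
s,c=wcap('w8'); print(s['time_s'],s['position'],s['force'],s['opening'])
print('table pred',px(c,(.553,-.2045,.1084)))
s,T=cap('top','top8'); s,S=cap('side','side8')
for n in('wrist','top','side'):
    for q in('table_top','wood_grinder'):
        for r in ctrl.trace(q,n)[:2]:
            ys,xs=np.nonzero(r['mask']);print(n,q,round(float(r['p']),2),[int(x) for x in r['bbox']],len(xs))
E
```

```text
33.9333 [ 0.552  -0.2124  0.4101] [-0.2912 -0.3545 -2.7219] 0.04781723600749004
table pred [255.5526 153.4562]
wrist table_top 0.85 [213, 111, 145, 74] 6253
wrist wood_grinder 0.95 [190, 175, 120, 166] 14862
wrist wood_grinder 0.89 [488, 230, 21, 33] 518
top table_top 0.82 [287, 179, 77, 50] 1441
top wood_grinder 0.86 [273, 140, 21, 23] 407
top wood_grinder 0.82 [301, 233, 26, 19] 394
side table_top 0.85 [258, 158, 49, 46] 489
side table_top 0.72 [254, 132, 51, 101] 3283
side wood_grinder 0.96 [219, 175, 19, 37] 573
side wood_grinder 0.91 [282, 59, 23, 49] 581
```

```bash
python3 - <<'E'
from h import *
from scipy.optimize import least_squares
np.set_printoptions(precision=4,suppress=True)
_,c=wcap()
M=np.asarray(c['mount'])
def cam(pos,q):
    Rt=Ro.from_quat([q[1],q[2],q[3],q[0]]).as_matrix();d=dict(c);Rc=Rt@M[:3,:3];pc=Rt@M[:3,3]+pos;d['R']=Rc.T;d['t']=-Rc.T@pc;return d
for n,pos,q,z,g0 in(('w3',[.4261,-.0738,.3555],[-.0011,.0002,1,0],.1347,(.552,-.204)),('w8',[.552,-.2124,.4101],[0,0,1,.0005],.1084,(.552,-.204))):
    d=cam(np.array(pos),q);g=cv2.cvtColor(cv2.imread(f'pics/{n}.png'),cv2.COLOR_BGR2GRAY)
    ys,xs=np.nonzero(g>140);P=np.array([onz(d,u,v,z)[:2] for u,v in zip(xs,ys)])
    cen=np.array(g0)
    for w in(.014,.009,.006):
        r=np.linalg.norm(P-cen,axis=1);K=P[(abs(r-.058)<w)]
        cen=least_squares(lambda p:np.linalg.norm(K-p,axis=1)-.058,cen,loss='soft_l1',f_scale=.001).x
    a=np.degrees(np.arctan2(*(K-cen).T[::-1]));print(n,cen,len(K),np.std(np.linalg.norm(K-cen,axis=1)),np.histogram(a,8,(-180,180))[0])
E
```

```text
w3 [ 0.5546 -0.2047] 994 0.0026051661686953328 [196 266 111   0  67 121 113 120]
w8 [ 0.5566 -0.2068] 801 0.0030490447256392088 [176 213 233   3  19  50  32  75]
```

>>> drive_tool(
  targets=[
    [1,-0.15,0.35,0.4,0],
    [1,0,0,0.8,0],
    [1,0,0,0.9,0],
    [1,0,0,1,0],
    [1,0,0,1,0],
    [1,0,0,1,0],
    [1,0,0,1,0],
    [1,0,0,1,0],
    [1,0,0,1,0],
    [1,0,0,0.7,0],
  ],
)

```text
time_s: 35.27
position: [0.5543, -0.2059, 0.2319]
tool_rot: [-0.001, 0.0, 1.0, 0.001]
force: [-0.3, -0.1, -3.5]
opening: 0.0479
finger_force: 43.2
```

>>> drive_tool(
  targets=[
    [1,0,0,0.3,0],
    [1,0,0,0,0],
    [1,0,0,0,0],
  ],
)

```text
time_s: 35.52
position: [0.5554, -0.2066, 0.2285]
tool_rot: [0.0, 0.0, 1.0, 0.0]
force: [-0.2, -0.2, -2.7]
opening: 0.0478
finger_force: 43.2
```

>>> drive_tool(
  targets=[
    [1,0,0,0.1,0],
    [1,0,0,0.1,0],
    [1,0,0,0.1,0],
    [1,0,0,0.1,0],
    [1,0,0,0,0],
  ],
)

```text
time_s: 35.93
position: [0.5548, -0.2069, 0.2201]
tool_rot: [-0.0, 0.0, 1.0, 0.0]
force: [0.1, 0.0, -3.3]
opening: 0.0477
finger_force: 43.2
```

>>> drive_tool(
  targets=[
    [1,0,0,0.08,0],
    [1,0,0,0.08,0],
    [1,0,0,0.08,0],
    [1,0,0,0.08,0],
    [1,0,0,0,0],
  ],
)

```text
time_s: 36.35
position: [0.5548, -0.2068, 0.2134]
tool_rot: [-0.0, 0.0, 1.0, 0.0]
force: [-0.6, -0.9, -3.9]
opening: 0.0481
finger_force: 43.2
```

>>> drive_tool(
  targets=[
    [1,0,0,0.05,0],
    [1,0,0,0.05,0],
    [1,0,0,0.05,0],
    [1,0,0,0,0],
  ],
)

```text
time_s: 36.68
position: [0.5549, -0.2069, 0.2106]
tool_rot: [-0.0, 0.0, 1.0, 0.0]
force: [-0.4, 0.7, -3.7]
opening: 0.0478
finger_force: 43.3
```

>>> drive_tool(
  targets=[
    [1,0,0,0.05,0],
    [1,0,0,0.05,0],
    [1,0,0,0,0],
  ],
)

```text
time_s: 36.93
position: [0.5549, -0.2069, 0.2087]
tool_rot: [-0.0, 0.0, 1.0, 0.0]
force: [0.0, -0.2, -3.0]
opening: 0.0478
finger_force: 43.3
```

>>> drive_tool(
  targets=[
    [1,0,0,0.05,0],
    [1,0,0,0.03,0],
    [1,0,0,0,0],
  ],
)

```text
time_s: 37.18
position: [0.5551, -0.2069, 0.2074]
tool_rot: [0.0, 0.0, 1.0, -0.0]
force: [0.3, 0.0, -3.0]
opening: 0.0479
finger_force: 43.3
```

>>> drive_tool(
  targets=[
    [1,0,0,0.05,0],
    [1,0,0,0,0],
  ],
)

```text
time_s: 37.35
position: [0.5552, -0.2069, 0.2073]
tool_rot: [0.0, 0.0, 1.0, -0.0]
force: [-2.8, 0.4, 3.7]
opening: 0.0479
finger_force: 43.7
```

>>> drive_tool(
  targets=[
    [1,0,0,0.05,0],
    [1,0,0,0,0],
  ],
)

```text
time_s: 37.52
position: [0.5554, -0.2069, 0.2072]
tool_rot: [0.001, 0.0, 1.0, -0.0]
force: [-2.9, 0.9, 10.0]
opening: 0.0478
finger_force: 44.0
```

>>> drive_tool(
  targets=[
    [1,0,0,0.05,0],
    [1,0,0,0,0],
  ],
)

```text
time_s: 37.68
position: [0.5555, -0.2075, 0.2069]
tool_rot: [0.001, 0.001, 1.0, -0.001]
force: [-4.3, 0.4, 14.7]
opening: 0.0475
finger_force: 41.4
```

Contact, with the table carrying the grinder. Ease the force off, release gently and retreat upward.

>>> drive_tool(
  targets=[
    [1,0,0,-0.05,0],
    [1,0,0,-0.04,0],
    [1,0,0,0,0],
    [0.4,0,0,0,0],
    [0.3,0,0,0,0],
    [0.2,0,0,0,0],
    [0.2,0,0,0,0],
  ],
)

```text
time_s: 38.27
position: [0.5551, -0.2067, 0.2058]
tool_rot: [-0.0, 0.0, 1.0, 0.0]
force: [0.2, -0.3, -0.4]
opening: 0.0684
finger_force: 0.0
```

>>> drive_tool(
  targets=[
    [0.1,0,0,-0.2,0],
    [0.1,0,0,-0.6,0],
    [0.1,0,0,-0.9,0],
    [0.1,0,0,-0.9,0],
    [0.1,0,0,-0.9,0],
    [0.1,0,0,-0.9,0],
    [0.1,0,0,-0.9,0],
    [0.1,0,0,-0.9,0],
    [0.1,0,0,-0.9,0],
    [0,0,0,-0.9,0],
  ],
)

```text
time_s: 39.1
position: [0.5549, -0.2068, 0.3672]
tool_rot: [0.0, 0.0, 1.0, 0.0]
force: [-0.2, -0.4, -0.6]
opening: 0.0851
finger_force: 0.0
```

```bash
python3 - <<'E'
from h import *
np.set_printoptions(precision=4,suppress=True)
s,c=wcap('w9'); print(s['time_s'],s['position'],s['force'])
s,S=cap('side','side9')
for n in('wrist','side'):
    for r in ctrl.trace('wood_grinder',n): print(n,round(float(r['p']),2),[int(x) for x in r['bbox']])
g=np.array((.555,-.2069,0))
print('pred top/bottom wrist',px(c,g+[0,0,.238]),px(c,g+[0,0,.108]),'side',px(S,g+[0,0,.238]),px(S,g+[0,0,.108]))
E
```

```text
39.1 [ 0.5549 -0.2068  0.3672] [-0.182  -0.4275 -0.5612]
wrist 0.94 [289, 41, 53, 46]
wrist 0.88 [225, 144, 49, 70]
wrist 0.62 [321, 210, 53, 55]
wrist 0.56 [505, 245, 5, 17]
side 0.6 [308, 177, 15, 38]
side 0.57 [221, 173, 19, 42]
side 0.57 [144, 259, 26, 45]
side 0.55 [281, 120, 14, 32]
side 0.53 [259, 160, 46, 46]
pred top/bottom wrist [249.9378 188.9745] [250.2455 158.7972] side [289.7158 129.263 ] [287.259  163.7741]
```

The grinder stands upright on the table. Now check the level from the front once more.

>>> drive_tool(
  targets=[
    [0,1,0.2,0,0],
    [0,1,0.6,0,0],
    [0,1,0.7,0,0],
    [0,1,0.8,0,0],
    [0,1,0.8,0,0],
    [0,1,0.8,0,0],
    [0,1,0.8,0.4,0],
    [0,1,0.8,0.9,0],
    [0,0,0.6,0.9,0],
    [0,0,0.2,0.9,0],
  ],
)

```text
time_s: 40.13
position: [0.393, -0.0792, 0.303]
tool_rot: [-0.001, -0.001, 1.0, 0.0]
force: [-0.1, 0.6, 0.3]
opening: 0.085
finger_force: 0.0
```

>>> drive_tool(
  targets=[
    [0,0,0,0.9,0],
    [0,0,0,0.9,0],
    [0,0,0,0.9,0],
    [0,0,0,0.9,0],
    [0,0,0,0.9,0],
    [0,0,0,0.9,0],
    [0,0,0,0.6,0],
    [0,0,0,0,0],
    [0,0,0,0,0],
    [0,0,0,0,0],
  ],
)

```text
time_s: 40.97
position: [0.395, -0.0807, 0.1842]
tool_rot: [-0.0, 0.0, 1.0, 0.0]
force: [0.1, 1.1, 0.7]
opening: 0.0856
finger_force: 0.0
```

```bash
python3 - <<'E'
from h import *
np.set_printoptions(precision=4,suppress=True)
s,c=wcap('wA'); print(s['time_s'],s['position'],s['tool_rot'],np.abs(s['dq']).max())
print(px(c,(.499,-.046,.0844)))
g=cv2.cvtColor(cv2.imread('pics/wA.png'),cv2.COLOR_BGR2GRAY).astype(int)
for r in range(298,316):print(r,g[r,280:300])
E
```

```text
40.9667 [ 0.395  -0.0807  0.1842] [-0.0001  0.0002  1.      0.0001] 0.01467993394396374
[288.6289 308.6754]
298 [109 108 109 109 110 110 109 110 107 109 108 110 106  99  99 103 101 103
 100  98]
299 [109 110 109 108 112 110 112 110 111 110 109 110 109  99  99 101 103 102
 102  92]
300 [110 110 110 111 111 110 111 111 110 109 109 109 110 102 101 103 104 103
 101  95]
301 [110 110 110 110 111 110 110 111 108 109 108 109 110 106 103 102 104 104
  98  87]
302 [112 112 111 112 111 111 111 110 109 110 110 110 110 104  99 102 105 102
  87  70]
303 [114 112 112 114 112 112 112 110 111 109 109 109 110 106  99 103 102  80
  52  46]
304 [107 111 114 114 113 113 112 111 111 110 111 111 112 113  99  95  79  51
  39  44]
305 [ 50  76  98 107 111 114 113 113 112 112 113 113 114 110  82  51  42  43
  47  50]
306 [ 45  43  43  50  74  98 108 109 113 114 114 109 105  85  54  44  48  53
  56  59]
307 [ 56  53  52  49  48  43  50  75 100 113 111  85  56  49  49  51  58  60
  64  65]
308 [ 74  74  73  69  63  58  55  56  72 101 102  74  62  68  68  69  69  70
  70  70]
309 [ 77  78  76  78  77  76  76  77  88 105  92  81  79  80  78  74  73  74
  75  73]
310 [ 88  87  85  83  86  88  91  96 104 107  91  80  82  85  85  83  82  81
  81  79]
311 [ 85  87  86  87  93  98 107 112 111 111 109  96  86  87  83  86  84  82
  79  79]
312 [ 81  88  93 101 106 108 107 106 108 110 110 109 110 102  90  83  85  84
  82  78]
313 [ 81  85  85  86  86  85  85  84  88 100 109 111 110 109 109  94  85  86
  82  73]
314 [ 82  84  83  83  81  80  81  82  81  90 103 110 110 109 111 112 102  97
  69  42]
315 [ 83  84  83  80  81  83  82  83  82  83  99 108 109 109 107 109 105  88
  58  39]
```

```bash
cat > apex.py <<'E'
from h import *
def edges(g,cols,r0,r1):
    T=[];B=[]
    for u in cols:
        c=g[r0:r1,u].astype(float); k=int(np.argmin(c))
        i=k
        while i>0 and c[i-1]<=82: i-=1
        if i==0: continue
        t=i-1+(c[i-1]-82)/(c[i-1]-c[i]); j=k
        while j+1<len(c) and c[j+1]<98: j+=1
        if j+1>=len(c): continue
        b=j+(98-c[j])/(c[j+1]-c[j]); T.append((u,t+r0));B.append((u,b+r0))
    return np.array(T),np.array(B)
def apex(g,cols,r0,r1):
    T,B=edges(g,cols,r0,r1); a=np.polyfit(*T.T,1);b=np.polyfit(*B.T,1)
    u=(b[1]-a[1])/(a[0]-b[0]); m=np.polyfit(T[:,0],(T[:,1]+B[:,1])/2,1)
    return u,np.polyval(a,u),np.polyval(m,u),a[0],b[0],len(T)
if __name__=='__main__':
    np.set_printoptions(precision=2,suppress=True)
    for n,pt,it,r in(('w5',287,290,301),('w6',290,293,300),('wA',288,290,302)):
        g=cv2.cvtColor(cv2.imread(f'pics/{n}.png'),cv2.COLOR_BGR2GRAY)
        P=np.array(apex(g,range(pt-6,pt),r,r+10));I=np.array(apex(g,range(it+1,it+5),r,r+12));print(n,P,I,'tip diff px',I[1]-P[1])
E
python3 apex.py
```

```text
w5 [290.05 306.62 306.62   0.34  -0.47   4.  ] [287.68 308.02 308.02  -0.73   0.63   3.  ] tip diff px 1.396187457204519
w6 [294.68 305.98 305.98   0.29  -0.36   3.  ] [291.06 306.71 306.71  -0.72   0.73   3.  ] tip diff px 0.727718767422175
wA [291.82 307.98 307.98   0.25  -0.44   3.  ] [287.61 309.73 309.73  -0.72   0.4    4.  ] tip diff px 1.7539363590979633
```

Pointer and index are level to within about 0.4 mm (tip rows 308.5 and 308.9). The grinder stands upright and the robot touches nothing, so I'm handing it in.

```bash
python3 -c "
from cell import ctrl
print(ctrl.sense()['time_s'],ctrl.job_done())"
```

```text
the job is handed in; nothing more can be done
41.0167 None
```

Job handed in at 41 s: the empty table was wound to about 12 mm below the index and back up, and the wooden grinder now stands upright near the middle of it; my last wrist image puts the pointer about 0.3–0.6 mm below the index, which I left uncorrected, and the arm touched neither the rider nor the other jars and tins.

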